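# Expose one fluorescence picture from the microscope console

### The job

Take one fluorescence picture: press the red half of the lamp rocker fully down, then push the green filter key fully in, then press the white button on the loose camera release all the way down and keep it down for about a second while the picture is exposed, and let it up; last, press the black half of the rocker fully down so that the lamp is off again. Use the fingertips only and pick nothing up: the camera release is pressed where it stands, the blue and orange keys are left alone, the capture button is never pressed before lamp and filter are set or after the lamp is off, and everything else stays where it is.

Things in the scene. Friction and masses are not known exactly. Their poses are not given: they have to be found in the camera images.
- console: white control console, fixed to the table: 160 mm (its x) by 280 mm (its y), its top 50 mm above the table. Origin: centre of its underside. The lamp rocker sits at the +y end of its top (the robot's left), then a row of three filter keys in any colour order, about 55 mm apart, all along its y axis
- rocker_on (a point): point on the top face of the rocker's RED half (lamp on), 20 mm from the pivot line and 10 mm from that half's outer end; moves with the rocker. The rocker is 60 mm long along the console's x axis and 32 mm wide; the red half is the one farther from the robot. With the lamp off this half stands up at 0.36 rad, this point about 67 mm above the table; pressed fully down the half is level, the point 60 mm above the table
- rocker_off (a point): the same point on the rocker's BLACK half (lamp off), the half nearer the robot; behaves the same way
- rocker (a joint): angle of the lamp rocker, rad: -0.18 = off (black half fully down and level), +0.18 = on (red half fully down and level). No spring: it stays where it is left. It starts off (-0.18 to -0.16). Moves under about 2 to 3 N at a half, stops hard at either end
- key_blue_top (a point): centre of the top face of the blue filter key, a round cap of 26 mm diameter in a dark collar of 36 mm diameter and 4 mm high; out, it lies 67 mm above the table (17 mm above the console's top)
- key_blue (a joint): how far the blue filter key is pushed in, m: 0 = out, 0.007 = fully in. No spring: it slides straight down under about 4 N, stops hard, and stays where it is left
- key_green_top (a point): centre of the top face of the green filter key, a round cap of 26 mm diameter in a dark collar of 36 mm diameter and 4 mm high; out, it lies 67 mm above the table (17 mm above the console's top)
- key_green (a joint): how far the green filter key is pushed in, m: 0 = out, 0.007 = fully in. No spring: it slides straight down under about 4 N, stops hard, and stays where it is left
- key_orange_top (a point): centre of the top face of the orange filter key, a round cap of 26 mm diameter in a dark collar of 36 mm diameter and 4 mm high; out, it lies 67 mm above the table (17 mm above the console's top)
- key_orange (a joint): how far the orange filter key is pushed in, m: 0 = out, 0.007 = fully in. No spring: it slides straight down under about 4 N, stops hard, and stays where it is left
- release: grey camera release, a LOOSE block of 66 x 66 x 34 mm, about 0.5 to 0.8 kg, standing on the table with a push button on top. Origin: centre of its underside
- capture_top (a point): centre of the top face of the white capture button on the camera release, 30 mm diameter, 52 mm above the table when up; it moves with the button. Around it is a black housing 46 mm across whose top is 6 mm lower than the button's face
- capture (a joint): how far the capture button is pressed, m: 0 = up, 0.006 = fully down. Spring: it starts to move at 1.5 N and is fully down at 5 N, and comes up again by itself
- filter_cube: dark metal filter cube, 30 x 30 x 30 mm, loose, standing on the console's top behind the keys. Origin: centre of its underside
- oil: small amber bottle, 32 mm across, 62 mm tall, loose, beside the camera release. Origin: centre of its underside
- dish: clear closed culture dish, 91 mm across, 16 mm tall, loose, on the table before the console. Origin: centre of its underside
- slidebox: blue slide box with white lid, 36 x 92 x 34 mm, loose, on the table behind the console. Origin: centre of its underside
- mouse: black computer mouse, 100 x 60 x 26 mm, loose. Origin: centre of its underside
- tipbox: orange box of pipette tips with clear lid, 85 x 120 x 65 mm, loose. Origin: centre of its underside
- tuberack: yellow block with small capped tubes, 100 x 60 x 41 mm, loose. Origin: centre of its underside

How it is judged (in metres and radians):
On the way, in this order (a step that is already met when the one before it is completed fails the run):
1. the lamp rocker is on: red half fully down (value of joint rocker above 0.14 rad), for 0.1 s.
2. the green filter key is fully in, with the lamp on (value of joint rocker above 0.14 rad and value of joint key_green above 0.0055 m), for 0.1 s.
3. the capture button is held fully down for half a second, lamp on and green key in (all of step 2 and value of joint capture above 0.0045 m), for 0.5 s.
4. the capture button is let up, lamp still on (value of joint rocker above 0.14 rad and value of joint capture below 0.0015 m), for 0.05 s.
5. the lamp rocker is off again: black half fully down (value of joint rocker below -0.14 rad), for 0.1 s.
At the end, for the whole second after the job is handed in: lamp rocker off (below -0.14 rad), green key in (beyond 5.5 mm of 7), blue and orange keys out (under 2 mm), capture button up (under 1.5 mm), camera release upright, at rest and within 20 mm of where it stood, the other loose things within 30 mm of where they stood (value of joint rocker below -0.14 rad and value of joint key_green above 0.0055 m and value of joint each of key_blue, key_orange below 0.002 m and value of joint capture below 0.0015 m and distance of release from where it was at the start of the episode below 0.02 m and angle between release's own z axis and vertical below 0.1 rad and linear speed of release below 0.02 m/s and distance of each of filter_cube, oil, dish, slidebox, mouse, tipbox, tuberack from where it was at the start of the episode below 0.03 m); the robot touches nothing.
It fails at once if the blue or orange filter key is pushed in (2 mm or more) (value of joint any of key_blue, key_orange above 0.002 m).
It fails at once if the capture button is pressed (over 3 mm) while the lamp is off or the green key is not in (value of joint capture above 0.003 m and (value of joint rocker below 0.1 rad or value of joint key_green below 0.005 m)).
It fails at once if the camera release is lifted by more than 10 mm, shoved by more than 20 mm or tipped (height (world z) of release above 0.01 m or distance of release from where it was at the start of the episode above 0.02 m or angle between release's own z axis and vertical above 0.2 rad).
It fails at once if another loose thing is lifted, carried or shoved by more than 30 mm, or tipped over (distance of any of filter_cube, oil, dish, slidebox, mouse, tipbox, tuberack from where it was at the start of the episode above 0.03 m or angle between any of filter_cube, oil, dish, slidebox, mouse, tipbox, tuberack's own z axis and vertical above 0.5 rad).
It also fails if it takes over 64 s, if anything falls off the work surface, if the arm or the gripper's body presses on something with over 40 N, if the wrist force passes 120 N, or if a joint passes its speed limit or range.

### The arm

A 6-joint arm with a two-finger parallel gripper is mounted at the origin on the work surface. World frame = base frame: x ahead of the robot, y to its left, z up, the work surface at z = 0. Lengths are in m, angles in degrees, forces in N, time in s.
With the tool pointing down it reaches from about 0.35 to 0.875 m from the base axis. Payload 4.2 kg.
Tool frame: the origin (TCP) lies at the very end of the fingers, on their centre line; the grasp point (between the pads) lies 19 mm behind it; z points along the fingers, y is the line along which they close (so a half turn about z gives the same grasp; the last joint's range is limited). The gripper opens to 87 mm and grips with 3 to 60 N. Pads are 19 mm wide; open, the fingers measure 117 mm over their backs; the gripper's body (75 mm by 190 mm) begins 51 mm behind the grasp point.
Start: joints at [-51.818, 22.042, 0.453, 0, -68.411, -14.817], TCP at [0.248, -0.574, 0.223] pointing down, gripper open.
Joint ranges: [-179.83, 179.83], [-69.29, 118.12], [-61.27, 80.66], [-181.25, 117.63], [-171.15, -9.14], [-177.46, 177.46]. Speed limits (degrees/s): [159.86, 159.86, 180, 180, 180, 180].

### API

Orientations are given as a 3x3 rotation matrix whose columns are the frame's x, y, z axes.
In Python, from station import monitor, cams, ticket gives the robot as it stands.
- The arm moves only by the tool drive_tool, never from a script. Its argument "moves" is a list of rows, each an object with "delta_pos": the shift along the tool's x, y, z in mm, a list of three; "turn": the turn about the tool's z in rad; "claw": the opening, from 0 (shut) to 1 (fully open). A call has 1 to 12 rows; each row shifts and turns the commanded pose from where the row before left it, along the tool's axes as they then stand; what a row does not reach is not made up. A row lasts 1/8 s, in which the tool goes at most 62.5 mm and 10.7 degrees, less where a joint would pass 70% of its speed; a pose out of reach is approached as far as the arm can. A call is refused whole if a number of a shift passes 62.5 or a number of a turn 0.188, either way. A call with a gripper value outside its range is refused whole. The fingers move at their own pace and stop on an object; the grip force is fixed at half the most. Time passes only in rows, so rows that do not move let the fingers close. It gives the time, the measured TCP pose, the force, the opening and the grip force at its end, in the units of the state.
- monitor.sense(): the state, without advancing time (a new reading comes with each control period).
- cams.capture(name): name is "scene" or "top" or "wrist"; returns a dict with "color" (420x560x3 uint8, red, green, blue), "range_z" (420x560 float32, m along the optical axis (not along the pixel's ray), 0 where there is no reading), "vertical_fov" (degrees; the focal length in pixels is half the picture's height over the tangent of half this angle, whatever the lens; pixels are square), "cx", "cy" (the principal point, pixels), "dist" ([k1, k2, p1, p2, k3] as OpenCV has them; the pictures are not rectified), "extrinsics" (4x4, takes a point from camera to world coordinates). Camera axes: x right, y down, z forward; pixel columns grow to the right and rows downward; lengths in m; the calibration is good to about 2 mm. A picture is of the moment at which its call begins.
- ticket.finish_job(): hands the job in; it is judged then, once.
The state is a dict: "time_s": time; "joints": joint angles; "joint_velocities": joint speeds; "effort": joint torques, N m; "tcp_pos": TCP position; "ee_rot": TCP orientation; "wrist_force": force on the tool from outside, world axes, zero at the start; "moment": the same for the moment, N m; "gripper_width": opening from 0.0 (shut) to 1.0 (fully open); "gripper_force": force on a finger pad.
Only numpy, scipy, OpenCV 4.12 (cv2) and the standard library are available. Lean on these libraries where they do the work, as an engineer would, in place of code of your own. Each camera call takes 0.05 s, during which the arm holds its last target. There are 200 camera calls.

## Working session

There is one attempt and no reset: what is moved stays moved. The work goes in short steps, Python scripts to look and compute and a tool call to move; the robot and the scene stay as the last step left them, time stands still between calls to the robot, and variables do not carry over. Pictures are saved under pics/ and viewed, at most 10 in all, crops included, and the job is handed in when it is done.

Besides the shell and the picture viewer there is one more tool, called after ">>>" by a JSON object that holds its "op" and its "data". drive_tool: Moves the arm, as the interface text tells. Its arguments: {"type":"object","properties":{"moves":{"type":"array","items":{"type":"object","properties":{"delta_pos":{"type":"array","items":{"type":"number"}},"turn":{"type":"number"},"claw":{"type":"number"}}}}},"required":["moves"]}

```bash
mkdir -p pics
cat > h.py <<'E'
import numpy as np, cv2, pickle
def ray(c,u,v):
    f=c["color"].shape[0]/2/np.tan(np.radians(c["vertical_fov"])/2)
    K=np.array([[f,0,c["cx"]],[0,f,c["cy"]],[0,0,1]])
    p=cv2.undistortPoints(np.array([[[u,v]]],float),K,np.array(c["dist"],float),None,None)[0,0]
    return np.array([p[0],p[1],1.])
def atz(c,u,v,z):
    E=np.array(c["extrinsics"]); d=E[:3,:3]@ray(c,u,v); o=E[:3,3]
    return o+d*(z-o[2])/d[2]
def atd(c,u,v):
    E=np.array(c["extrinsics"]); r=np.array(c["range_z"])
    d=np.median(r[int(v)-1:int(v)+2,int(u)-1:int(u)+2]); return E[:3,3]+E[:3,:3]@ray(c,u,v)*d
E
python3 - <<'E'
from h import *
from station import monitor,cams
for n in("top","scene"):
    c=cams.capture(n); pickle.dump(c,open(n+".pkl","wb"))
    cv2.imwrite(f"pics/{n}1.png",cv2.resize(c["color"][:,:,::-1],(784,588),interpolation=cv2.INTER_CUBIC))
    print(n,c["extrinsics"],c["vertical_fov"])
s=monitor.sense();print(s["tcp_pos"],s["ee_rot"],s["wrist_force"],s["time_s"],s["gripper_width"])
E
```

```text
top [[-0.01510982 -0.97917403  0.20245966  0.30107577]
 [-0.9998732   0.01377851 -0.00798355  0.04233156]
 [ 0.00502769 -0.20255462 -0.97925806  1.26694339]
 [ 0.          0.          0.          1.        ]] 54.48465240295946
scene [[-0.75315971  0.49643333 -0.43162994  0.94229513]
 [ 0.65775816  0.55809517 -0.50584976  0.4940778 ]
 [-0.01023009 -0.66489377 -0.74686787  0.76940242]
 [ 0.          0.          0.          1.        ]] 56.65372932702085
[ 0.24768066 -0.57324471  0.22157597] [[-9.18053053e-01 -3.96456651e-01 -8.46275951e-04]
 [-3.96457546e-01  9.18051390e-01  1.74911212e-03]
 [ 8.34776777e-05  1.94129021e-03 -9.99998112e-01]] [-0.5622308  -0.30598886 -0.29496102] 0.1 1.002154097620692
```

View pics/top1.png

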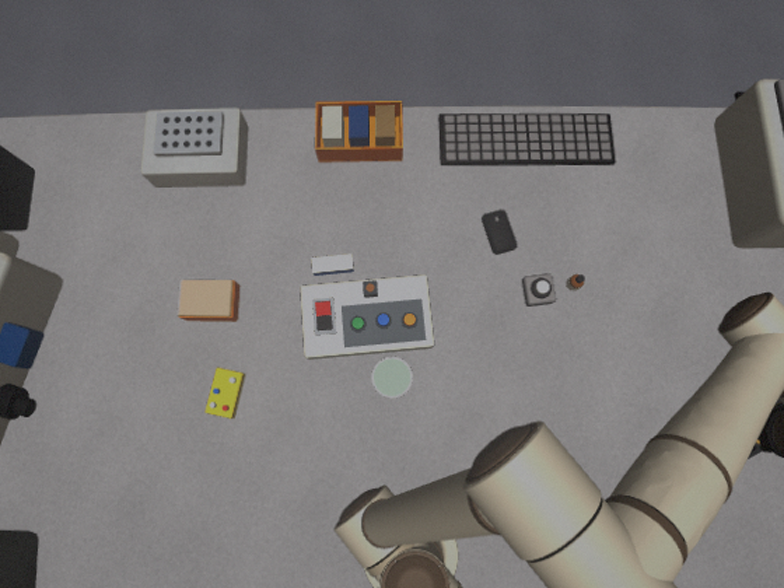

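View pics/scene1.png

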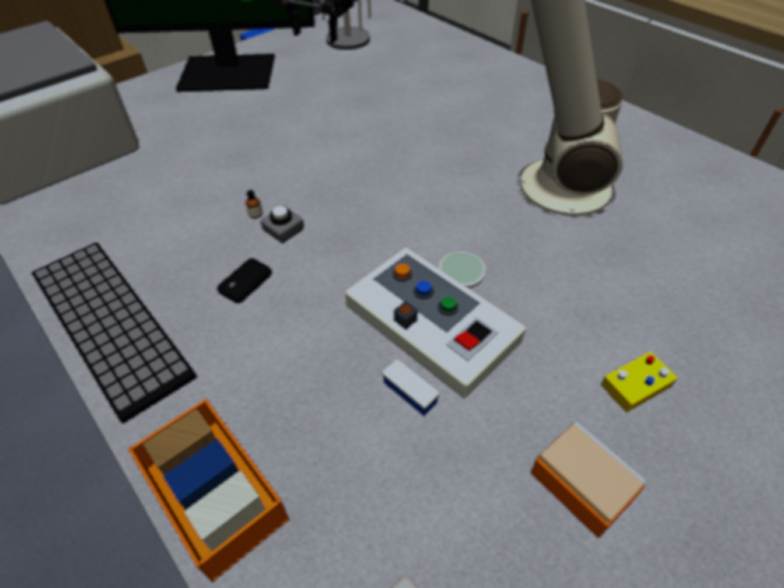

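The top view shows the rocker with red at (323,308) and black at (324,323). Green is at (358,323), blue (383,320), orange (410,320), the capture button (542,287) and oil (577,281). I'll enlarge it.

Run:
```python
from h import *
c=pickle.load(open("top.pkl","rb")); I=c["color"][:,:,::-1]
# original px = view/1.4 ; crops
a=cv2.resize(I[190:260,208:318],None,fx=7,fy=7,interpolation=cv2.INTER_CUBIC)
b=cv2.resize(I[190:222,365:425],None,fx=7,fy=7,interpolation=cv2.INTER_CUBIC)
o=np.zeros((490+8*0+100,770,3),np.uint8); o[:490]=a
cv2.imwrite("pics/crop.png",o[:490]); 
hsv=cv2.cvtColor(I,cv2.COLOR_BGR2HSV).astype(int)
H,S,V=hsv[...,0],hsv[...,1],hsv[...,2]
def blob(n,m,x0,x1,y0,y1,z):
    k=np.zeros_like(m);k[y0:y1,x0:x1]=m[y0:y1,x0:x1];v,u=np.nonzero(k)
    u,v=(u.min()+u.max())/2*0+u.mean(),v.mean();print(n,k.sum(),u.round(2),v.round(2),atz(c,u,v,z).round(4),atd(c,u,v).round(4))
s=S>110
blob("red",s&((H<8)|(H>172)),220,242,208,240,.067)
blob("green",s&(H>45)&(H<85),245,268,220,242,.066)
blob("blue",s&(H>100)&(H<130),262,285,218,242,.066)
blob("orange",s&(H>8)&(H<25),280,305,218,242,.066)
blob("cap",(V>165)&(S<60),375,400,195,217,.052)
for n,(u,v) in dict(c1=(302,287),c2=(428,277),c3=(434,347),c4=(307,357)).items(): print(n,atz(c,u/1.4,v/1.4,.05).round(4))
cv2.imwrite("pics/cropb.png",b)
```

```text
red 103 230.47 219.88 [0.5166 0.1764 0.067 ] [0.5166 0.1764 0.067 ]
green 42 255.17 230.24 [0.4845 0.1027 0.066 ] [0.4842 0.1026 0.0681]
blue 55 273.4 227.93 [0.4907 0.0484 0.066 ] [0.4904 0.0484 0.0679]
orange 58 292.19 227.67 [ 0.4906 -0.0076  0.066 ] [ 0.4902 -0.0075  0.0689]
cap 50 387.6 204.54 [ 0.5601 -0.3026  0.052 ] [ 0.5591 -0.3012  0.0569]
c1 [0.5665 0.2238 0.05  ]
c2 [ 0.585  -0.0517  0.05  ]
c3 [ 0.4313 -0.0602  0.05  ]
c4 [0.4138 0.2108 0.05  ]
```

View pics/crop.png

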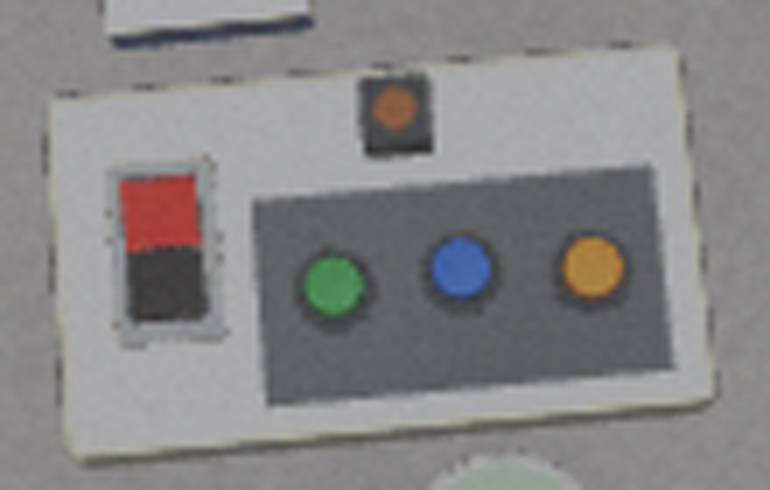

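View pics/cropb.png

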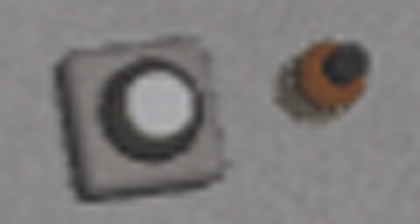

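Positions in x, y (m):
- Green: (0.4845, 0.1027)
- Capture button: (0.560, -0.302)
- Rocker red press point: about (0.521, 0.177)
- Rocker black press point: about (0.482, 0.174)
- Console yaw: about 4°

I'll shut the claw, align the tool with the console and travel high.

>>> {"op": "drive_tool", "data": {"moves": [{"turn":0.169,"claw":0},{"turn":0.169,"claw":0},{"delta_pos":[-22,50,0],"claw":0},{"delta_pos":[-22,50,0],"claw":0},{"delta_pos":[-22,50,0],"claw":0},{"delta_pos":[-22,50,0],"claw":0},{"delta_pos":[-22,50,0],"claw":0},{"delta_pos":[-22,50,0],"claw":0},{"delta_pos":[-22,50,0],"claw":0},{"delta_pos":[-22,50,0],"claw":0},{"delta_pos":[-22,50,0],"claw":0},{"delta_pos":[-22,50,0],"claw":0}]}}

```text
invalid input
```

```bash
cat > go.py <<'E'
import sys,numpy as np
from station import monitor
s=monitor.sense();R=np.array(s["ee_rot"]);p=np.array(s["tcp_pos"])
print(s["time_s"],p.round(4),R[:,0].round(3),"F",np.round(s["wrist_force"],2),"g",round(s["gripper_width"],3))
for a in sys.argv[1:]: print(a,"mm",(R.T@(np.array(eval(a))-p)*1000).round(1))
E
python3 go.py .521,.177,.22 .4845,.1027,.22 .56,-.302,.22
```

```text
0.1 [ 0.2477 -0.5732  0.2216] [-0.918 -0.396  0.   ] F [-0.56 -0.31 -0.29] g 1.002
.521,.177,.22 mm [-548.4  580.4    2.7]
.4845,.1027,.22 mm [-485.4  526.7    2.6]
.56,-.302,.22 mm [-394.3  125.2    1.8]
```

The call was refused, probably because each row needs all three keys.

>>> {"op": "drive_tool", "data": {"moves": [{"delta_pos":[0,0,0],"turn":0.169,"claw":0},{"delta_pos":[0,0,0],"turn":0.169,"claw":0},{"delta_pos":[-22,50,0],"turn":0,"claw":0},{"delta_pos":[-22,50,0],"turn":0,"claw":0},{"delta_pos":[-22,50,0],"turn":0,"claw":0},{"delta_pos":[-22,50,0],"turn":0,"claw":0},{"delta_pos":[-22,50,0],"turn":0,"claw":0},{"delta_pos":[-22,50,0],"turn":0,"claw":0},{"delta_pos":[-22,50,0],"turn":0,"claw":0},{"delta_pos":[-22,50,0],"turn":0,"claw":0},{"delta_pos":[-22,50,0],"turn":0,"claw":0},{"delta_pos":[-22,50,0],"turn":0,"claw":0}]}}

```text
time_s: 1.6
tcp_pos: [0.4325, -0.0578, 0.2225]
ee_rot: [[-0.998, -0.07, 0.0], [-0.07, 0.998, 0.0], [-0.0, 0.0, -1.0]]
wrist_force: [1.7, -0.5, -0.7]
gripper_width: 0.004
gripper_force: 0.0
```

```bash
python3 go.py .521,.177,.22
```

```text
1.6 [ 0.4325 -0.0578  0.2225] [-0.998 -0.07  -0.   ] F [ 1.72 -0.5  -0.7 ] g 0.004
.521,.177,.22 mm [-104.7  228.     2.5]
```

>>> {"op": "drive_tool", "data": {"moves": [{"delta_pos":[-21,46,0],"turn":0,"claw":0},{"delta_pos":[-21,46,0],"turn":0,"claw":0},{"delta_pos":[-21,46,0],"turn":0,"claw":0},{"delta_pos":[-21,45,0],"turn":0,"claw":0},{"delta_pos":[-21,45,0],"turn":0,"claw":0},{"delta_pos":[0,0,50],"turn":0,"claw":0},{"delta_pos":[0,0,50],"turn":0,"claw":0},{"delta_pos":[0,0,20],"turn":0,"claw":0},{"delta_pos":[0,0,10],"turn":0,"claw":0},{"delta_pos":[0,0,0],"turn":0,"claw":0}]}}

```text
time_s: 2.85
tcp_pos: [0.5213, 0.1751, 0.0923]
ee_rot: [[-0.998, -0.07, -0.001], [-0.07, 0.998, -0.001], [0.001, -0.0, -1.0]]
wrist_force: [-0.3, -0.6, -0.2]
gripper_width: 0.008
gripper_force: 0.0
```

```bash
python3 - <<'E'
from h import *
from station import cams
c=cams.capture("scene"); I=c["color"][:,:,::-1]
cv2.imwrite("pics/s2.png",cv2.resize(I[150:300,220:400],None,fx=4,fy=4,interpolation=cv2.INTER_CUBIC))
E
python3 go.py .521,.177,.06
```

```text
2.9 [0.5218 0.1754 0.0932] [-0.998 -0.07  -0.001] F [0.24 0.15 0.56] g 0.007
.521,.177,.06 mm [ 0.7  1.7 33.2]
```

View pics/s2.png

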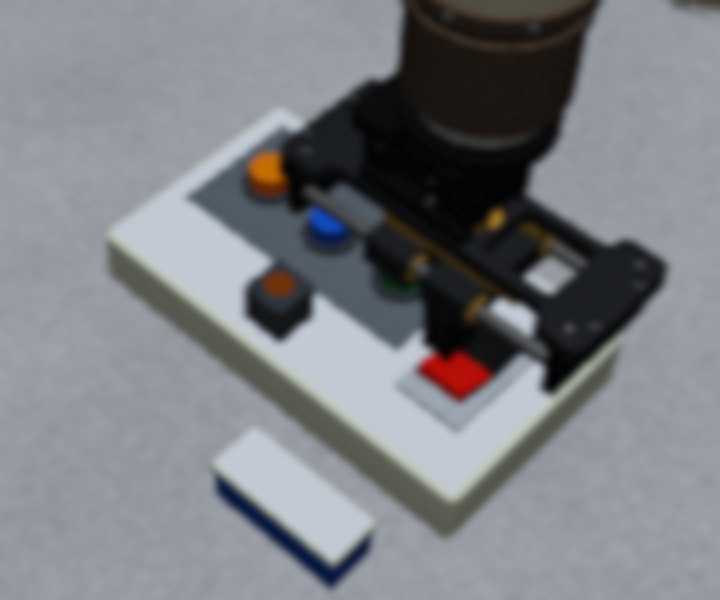

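The shut fingers hang over the red half (crop 455,370) and are aligned with the rocker. Next I press in small steps.

>>> {"op": "drive_tool", "data": {"moves": [{"delta_pos":[0,2,15],"turn":0,"claw":0},{"delta_pos":[0,0,8],"turn":0,"claw":0},{"delta_pos":[0,0,3],"turn":0,"claw":0},{"delta_pos":[0,0,3],"turn":0,"claw":0},{"delta_pos":[0,0,3],"turn":0,"claw":0},{"delta_pos":[0,0,1],"turn":0,"claw":0},{"delta_pos":[0,0,0],"turn":0,"claw":0}]}}

```text
time_s: 3.78
tcp_pos: [0.5219, 0.1775, 0.0604]
ee_rot: [[-0.998, -0.07, 0.002], [-0.07, 0.998, 0.001], [-0.002, 0.001, -1.0]]
wrist_force: [1.3, -0.7, 5.0]
gripper_width: 0.008
gripper_force: 2.6
```

>>> {"op": "drive_tool", "data": {"moves": [{"delta_pos":[0,0,1],"turn":0,"claw":0},{"delta_pos":[0,0,1],"turn":0,"claw":0},{"delta_pos":[0,0,1],"turn":0,"claw":0},{"delta_pos":[0,0,0],"turn":0,"claw":0}]}}

```text
time_s: 4.28
tcp_pos: [0.5219, 0.1775, 0.0602]
ee_rot: [[-0.997, -0.071, 0.002], [-0.071, 0.997, 0.0], [-0.002, 0.0, -1.0]]
wrist_force: [-4.5, -1.1, 21.1]
gripper_width: 0.008
gripper_force: 10.5
```

It reached the hard stop at z = 60.2 mm with 21 N, so the lamp is on. I'll lift off and move over the green key.

>>> {"op": "drive_tool", "data": {"moves": [{"delta_pos":[0,0,-10],"turn":0,"claw":0},{"delta_pos":[0,0,-30],"turn":0,"claw":0},{"delta_pos":[21,-36,0],"turn":0,"claw":0},{"delta_pos":[21,-36,0],"turn":0,"claw":0},{"delta_pos":[0,0,0],"turn":0,"claw":0},{"delta_pos":[0,0,0],"turn":0,"claw":0}]}}

```text
time_s: 5.03
tcp_pos: [0.4843, 0.1025, 0.0964]
ee_rot: [[-0.998, -0.069, -0.0], [-0.069, 0.998, -0.0], [0.0, -0.0, -1.0]]
wrist_force: [-0.1, -0.0, 1.0]
gripper_width: 0.007
gripper_force: 0.0
```

```bash
python3 - <<'E'
from h import *
from station import cams
c=cams.capture("scene"); I=c["color"][:,:,::-1]
cv2.imwrite("pics/s3.png",cv2.resize(I[150:300,220:400],None,fx=4,fy=4,interpolation=cv2.INTER_CUBIC))
E
python3 go.py .4845,.1027,.067
```

```text
5.075 [0.4846 0.1029 0.0964] [-0.998 -0.07   0.   ] F [-0.66  0.63 -0.31] g 0.005
.4845,.1027,.067 mm [ 0.1 -0.2 29.4]
```

View pics/s3.png

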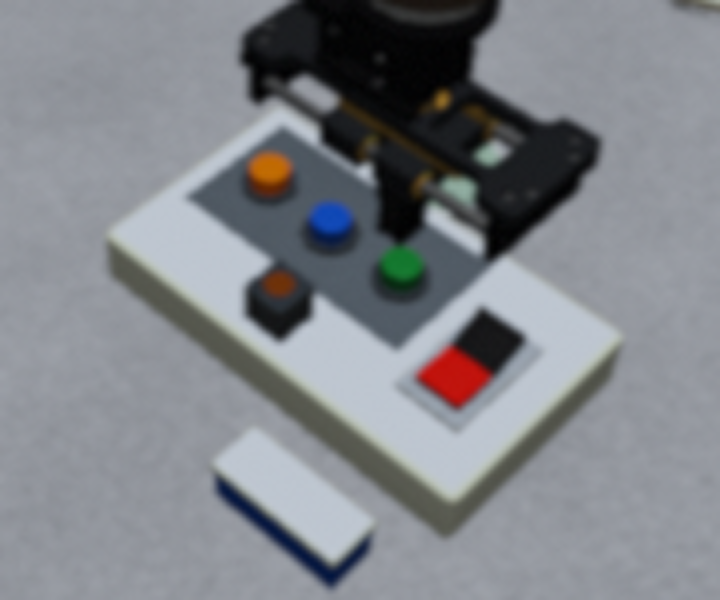

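The rocker's red half is down, the black half is raised, and the fingers are over green (402,265). The next step is to press green.

>>> {"op": "drive_tool", "data": {"moves": [{"delta_pos":[0,0,15],"turn":0,"claw":0},{"delta_pos":[0,0,12],"turn":0,"claw":0},{"delta_pos":[0,0,3],"turn":0,"claw":0},{"delta_pos":[0,0,2],"turn":0,"claw":0},{"delta_pos":[0,0,2],"turn":0,"claw":0},{"delta_pos":[0,0,2],"turn":0,"claw":0},{"delta_pos":[0,0,1],"turn":0,"claw":0},{"delta_pos":[0,0,1],"turn":0,"claw":0},{"delta_pos":[0,0,1],"turn":0,"claw":0},{"delta_pos":[0,0,0],"turn":0,"claw":0}]}}

```text
time_s: 6.32
tcp_pos: [0.4846, 0.1026, 0.06]
ee_rot: [[-0.997, -0.071, 0.001], [-0.071, 0.997, 0.0], [-0.001, -0.0, -1.0]]
wrist_force: [-8.6, 1.1, 19.6]
gripper_width: 0.002
gripper_force: 9.8
```

It hit the hard stop at 60.0 mm, so green is in. I'll move to above the release.

>>> {"op": "drive_tool", "data": {"moves": [{"delta_pos":[0,0,-10],"turn":0,"claw":0},{"delta_pos":[0,0,-50],"turn":0,"claw":0},{"delta_pos":[-6,-51,0],"turn":0,"claw":0},{"delta_pos":[-6,-51,0],"turn":0,"claw":0},{"delta_pos":[-6,-51,0],"turn":0,"claw":0},{"delta_pos":[-6,-51,0],"turn":0,"claw":0},{"delta_pos":[-6,-51,0],"turn":0,"claw":0},{"delta_pos":[-6,-51,0],"turn":0,"claw":0},{"delta_pos":[-6,-51,0],"turn":0,"claw":0},{"delta_pos":[-5,-51,0],"turn":0,"claw":0},{"delta_pos":[0,0,0],"turn":0,"claw":0},{"delta_pos":[0,0,0],"turn":0,"claw":0}]}}

```text
time_s: 7.82
tcp_pos: [0.559, -0.3014, 0.1168]
ee_rot: [[-0.998, -0.069, -0.001], [-0.069, 0.998, 0.0], [0.001, 0.001, -1.0]]
wrist_force: [0.2, 1.2, -0.2]
gripper_width: 0.0
gripper_force: 0.0
```

```bash
python3 - <<'E'
from h import *
from station import cams
c=cams.capture("scene"); I=c["color"][:,:,::-1]
cv2.imwrite("pics/s4.png",cv2.resize(I[90:240,140:360],None,fx=3.6,fy=3.6,interpolation=cv2.INTER_CUBIC))
c=pickle.load(open("scene.pkl","rb"));I=c["color"][:,:,::-1];hsv=cv2.cvtColor(I,cv2.COLOR_BGR2HSV).astype(int)
m=np.zeros(I.shape[:2],bool);m[140:165,185:218]=((hsv[...,2]>175)&(hsv[...,1]<70))[140:165,185:218]
v,u=np.nonzero(m);print(m.sum(),u.mean(),v.mean(),atz(c,u.mean(),v.mean(),.051))
E
python3 go.py .56,-.302,.052
```

```text
35 199.34285714285716 149.82857142857142 [ 0.55472872 -0.30572317  0.051     ]
7.875 [ 0.5592 -0.3007  0.1171] [-0.998 -0.07   0.001] F [ 0.1  -0.09 -0.8 ] g 0.004
.56,-.302,.052 mm [-0.8 -1.3 65.1]
```

View pics/s4.png

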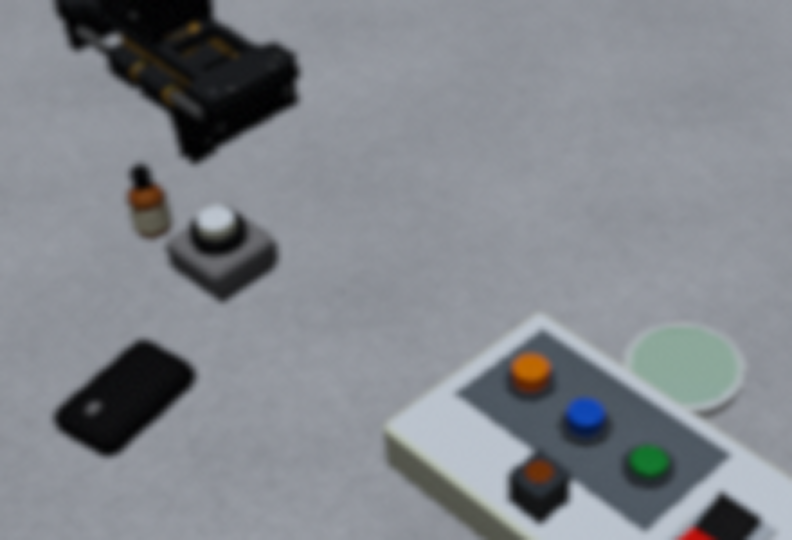

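Green sits flush next to the raised blue and orange. The release is undisturbed, with its button at (216,220). I'll descend on it.

>>> {"op": "drive_tool", "data": {"moves": [{"delta_pos":[0,-2,30],"turn":0,"claw":0},{"delta_pos":[0,0,20],"turn":0,"claw":0},{"delta_pos":[0,0,10],"turn":0,"claw":0},{"delta_pos":[0,0,3],"turn":0,"claw":0},{"delta_pos":[0,0,2],"turn":0,"claw":0},{"delta_pos":[0,0,2],"turn":0,"claw":0},{"delta_pos":[0,0,2],"turn":0,"claw":0},{"delta_pos":[0,0,1],"turn":0,"claw":0},{"delta_pos":[0,0,1],"turn":0,"claw":0},{"delta_pos":[0,0,0],"turn":0,"claw":0}]}}

```text
time_s: 9.12
tcp_pos: [0.5604, -0.3033, 0.0502]
ee_rot: [[-0.997, -0.071, 0.002], [-0.071, 0.997, -0.001], [-0.002, -0.001, -1.0]]
wrist_force: [-4.6, 5.8, 17.7]
gripper_width: 0.004
gripper_force: 8.5
```

It stopped at z = 50.2 mm with 18 N, which is too high for a pressed button. I'll hold and look before doing anything else.

Run:
```python
from h import *
from station import cams,monitor
s=monitor.sense();print(s["tcp_pos"],s["wrist_force"],s["moment"])
c=cams.capture("scene"); a=c["color"][110:180,165:245,::-1]
t=cams.capture("top"); b=t["color"][180:230,355:435,::-1]
pickle.dump(c,open("scene2.pkl","wb"));pickle.dump(t,open("top2.pkl","wb"))
w=cams.capture("wrist");pickle.dump(w,open("w2.pkl","wb"));w=w["color"][:,:,::-1]
r=lambda x,W,H:cv2.resize(x,(W,H),interpolation=cv2.INTER_CUBIC)
o=np.zeros((600,800,3),np.uint8);o[:350,:400]=r(a,400,350);o[350:,:400]=r(b,400,250);o[:300,400:]=r(w,400,300)
cv2.imwrite("pics/s5.png",o)
```

```text
[ 0.56036278 -0.30325312  0.05022351] [-4.60389594  5.83130887 17.73262671] [ 1.94826336  1.52880411 -0.08475689]
```

View pics/s5.png

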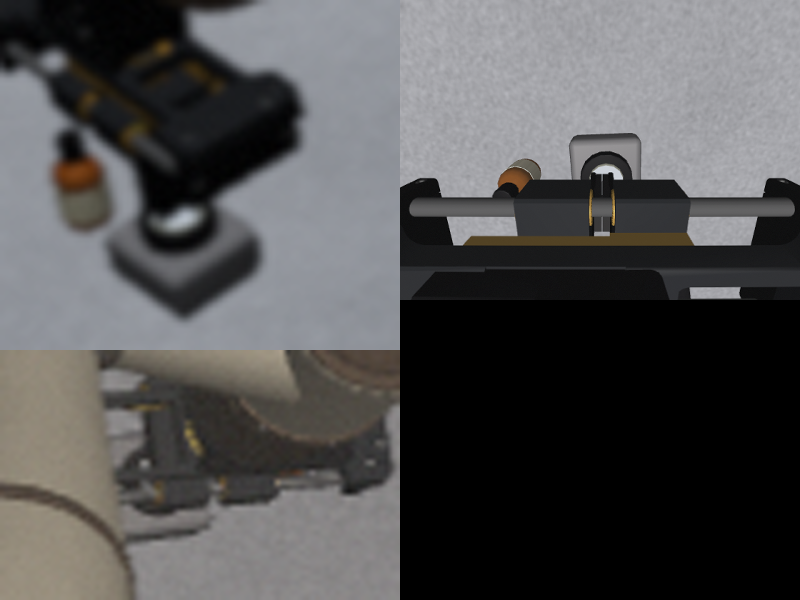

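The fingers appear to be on the button, with the bottle upright and clear. I'll use depth to check the heights of the button face and housing, before and now.

Run:
```python
from h import *
for n in("scene","scene2"):
    c=pickle.load(open(n+".pkl","rb"))
    H=c["color"].shape[0]
    vv,uu=np.mgrid[135:176,180:222]
    f=H/2/np.tan(np.radians(c["vertical_fov"])/2);K=np.array([[f,0,c["cx"]],[0,f,c["cy"]],[0,0,1]])
    q=cv2.undistortPoints(np.stack([uu.ravel(),vv.ravel()],1)[:,None].astype(float),K,np.array(c["dist"],float))[:,0]
    d=np.array(c["range_z"])[135:176,180:222].ravel()
    E=np.array(c["extrinsics"]);P=(np.c_[q,np.ones(len(q))]*d[:,None])@E[:3,:3].T+E[:3,3]
    C=np.array(c["color"])[135:176,180:222].reshape(-1,3).astype(int)
    V=C.max(1);w=(V>150)&(P[:,2]>.042)&(P[:,2]<.065)
    top=(P[:,2]>.046)&(P[:,2]<.06)&(np.hypot(P[:,0]-.558,P[:,1]+.303)<.03)
    body=(P[:,2]>.029)&(P[:,2]<.039)&(np.hypot(P[:,0]-.558,P[:,1]+.303)<.06)
    for k,m in(("white",w),("top",top),("body",body)): print(n,k,m.sum(),P[m].mean(0).round(4),np.median(P[m,2]).round(4),P[m].min(0).round(3),P[m].max(0).round(3))
t=pickle.load(open("top.pkl","rb"))
# block corners in crop b (x7, offset 365,190), top face z=.034
for x,y in((68,62),(205,42),(222,175),(82,192)): print(atz(t,365+x/7,190+y/7,.034).round(4))
```

```text
scene white 47 [ 0.5579 -0.2996  0.0557] 0.0558 [ 0.545 -0.311  0.051] [ 0.57  -0.286  0.058]
scene top 107 [ 0.5585 -0.2942  0.0523] 0.0539 [ 0.536 -0.312  0.046] [ 0.577 -0.275  0.059]
scene body 199 [ 0.5644 -0.2855  0.0335] 0.0335 [ 0.524 -0.329  0.029] [ 0.592 -0.262  0.039]
scene2 white 10 [ 0.5594 -0.2906  0.0497] 0.0499 [ 0.553 -0.296  0.048] [ 0.565 -0.288  0.052]
scene2 top 67 [ 0.5624 -0.2925  0.0507] 0.0497 [ 0.538 -0.313  0.046] [ 0.579 -0.277  0.06 ]
scene2 body 197 [ 0.5648 -0.2857  0.0335] 0.0334 [ 0.524 -0.33   0.029] [ 0.592 -0.262  0.039]
[ 0.5826 -0.2684  0.034 ]
[ 0.591  -0.3308  0.034 ]
[ 0.5304 -0.3339  0.034 ]
[ 0.5237 -0.2709  0.034 ]
```

The white face dropped by 6 mm (55.7 → 49.8 mm), and the block hasn't moved. So the button is fully down against its stop, standing a little taller than stated. I'll hold for a second, then release it.

>>> {"op": "drive_tool", "data": {"moves": [{"delta_pos":[0,0,0],"turn":0,"claw":0},{"delta_pos":[0,0,0],"turn":0,"claw":0},{"delta_pos":[0,0,0],"turn":0,"claw":0},{"delta_pos":[0,0,0],"turn":0,"claw":0},{"delta_pos":[0,0,0],"turn":0,"claw":0},{"delta_pos":[0,0,0],"turn":0,"claw":0},{"delta_pos":[0,0,0],"turn":0,"claw":0},{"delta_pos":[0,0,0],"turn":0,"claw":0},{"delta_pos":[0,0,-4],"turn":0,"claw":0},{"delta_pos":[0,0,-6],"turn":0,"claw":0},{"delta_pos":[0,0,-20],"turn":0,"claw":0},{"delta_pos":[0,0,-40],"turn":0,"claw":0}]}}

```text
time_s: 10.78
tcp_pos: [0.5586, -0.3033, 0.1149]
ee_rot: [[-0.998, -0.069, -0.004], [-0.069, 0.998, 0.001], [0.004, 0.001, -1.0]]
wrist_force: [0.3, -0.4, -0.8]
gripper_width: 0.002
gripper_force: 0.0
```

```bash
python3 - <<'E'
from h import *
from station import cams
c=cams.capture("scene");o=pickle.load(open("scene.pkl","rb"))
for u,v in((199,150),(200,149),(200,151)): print(atd(o,u,v).round(4),atd(c,u,v).round(4))
d=cv2.absdiff(c["color"],o["color"]).max(2)[130:180,170:230];print((d>40).sum())
E
python3 go.py .482,.174,.116
```

```text
[ 0.5578 -0.3017  0.0546] [ 0.5582 -0.3009  0.0553]
[ 0.554 -0.302  0.056] [ 0.5539 -0.3023  0.0557]
[ 0.5591 -0.2942  0.0564] [ 0.5592 -0.2939  0.0566]
51
10.825 [ 0.5625 -0.3052  0.1226] [-0.997 -0.071 -0.007] F [2.07 0.37 5.61] g 0.004
.482,.174,.116 mm [ 46.3 483.7   3.8]
```

The button is back up and the block hasn't moved. The black half is next.

>>> {"op": "drive_tool", "data": {"moves": [{"delta_pos":[4,48,0],"turn":0,"claw":0},{"delta_pos":[4,48,0],"turn":0,"claw":0},{"delta_pos":[4,48,0],"turn":0,"claw":0},{"delta_pos":[4,48,0],"turn":0,"claw":0},{"delta_pos":[4,48,0],"turn":0,"claw":0},{"delta_pos":[4,48,0],"turn":0,"claw":0},{"delta_pos":[4,48,0],"turn":0,"claw":0},{"delta_pos":[5,48,0],"turn":0,"claw":0},{"delta_pos":[5,48,0],"turn":0,"claw":0},{"delta_pos":[5,48,0],"turn":0,"claw":0},{"delta_pos":[0,0,0],"turn":0,"claw":0},{"delta_pos":[0,0,0],"turn":0,"claw":0}]}}

```text
time_s: 12.32
tcp_pos: [0.4834, 0.1723, 0.1162]
ee_rot: [[-0.998, -0.07, -0.0], [-0.07, 0.998, -0.0], [0.0, -0.0, -1.0]]
wrist_force: [-0.3, -0.2, -0.1]
gripper_width: 0.006
gripper_force: 0.0
```

```bash
python3 go.py .482,.174,.070
```

```text
12.325 [0.4834 0.1723 0.1162] [-0.998 -0.07   0.   ] F [-0.29 -0.2  -0.1 ] g 0.006
.482,.174,.070 mm [ 1.3  1.9 46.2]
```

>>> {"op": "drive_tool", "data": {"moves": [{"delta_pos":[1,2,25],"turn":0,"claw":0},{"delta_pos":[0,0,15],"turn":0,"claw":0},{"delta_pos":[0,0,6],"turn":0,"claw":0},{"delta_pos":[0,0,3],"turn":0,"claw":0},{"delta_pos":[0,0,3],"turn":0,"claw":0},{"delta_pos":[0,0,3],"turn":0,"claw":0},{"delta_pos":[0,0,2],"turn":0,"claw":0},{"delta_pos":[0,0,2],"turn":0,"claw":0},{"delta_pos":[0,0,0],"turn":0,"claw":0},{"delta_pos":[0,0,0],"turn":0,"claw":0}]}}

```text
time_s: 13.58
tcp_pos: [0.4824, 0.1744, 0.0602]
ee_rot: [[-0.997, -0.071, 0.001], [-0.071, 0.997, -0.0], [-0.001, -0.0, -1.0]]
wrist_force: [-6.8, -1.9, 18.5]
gripper_width: 0.006
gripper_force: 9.7
```

It hit the hard stop at 60.2 mm, so the lamp is off. I'll retract and check.

>>> {"op": "drive_tool", "data": {"moves": [{"delta_pos":[0,0,-10],"turn":0,"claw":0},{"delta_pos":[0,0,-50],"turn":0,"claw":0},{"delta_pos":[0,0,-60],"turn":0,"claw":0},{"delta_pos":[50,0,-30],"turn":0,"claw":0},{"delta_pos":[0,0,0],"turn":0,"claw":0},{"delta_pos":[0,0,0],"turn":0,"claw":0}]}}

```text
time_s: 14.32
tcp_pos: [0.4325, 0.1713, 0.2075]
ee_rot: [[-0.998, -0.07, 0.001], [-0.07, 0.998, 0.001], [-0.001, 0.001, -1.0]]
wrist_force: [0.3, 0.6, -1.1]
gripper_width: 0.004
gripper_force: 0.0
```

```bash
python3 - <<'E'
from h import *
from station import cams
c=cams.capture("scene"); I=c["color"][:,:,::-1]
cv2.imwrite("pics/s6.png",cv2.resize(I[120:300,160:400],None,fx=3.3,fy=3.3,interpolation=cv2.INTER_CUBIC))
E
python3 go.py
```

```text
14.375 [0.4325 0.1711 0.2069] [-0.998 -0.07   0.001] F [ 0.17  0.13 -0.67] g 0.009
```

View pics/s6.png

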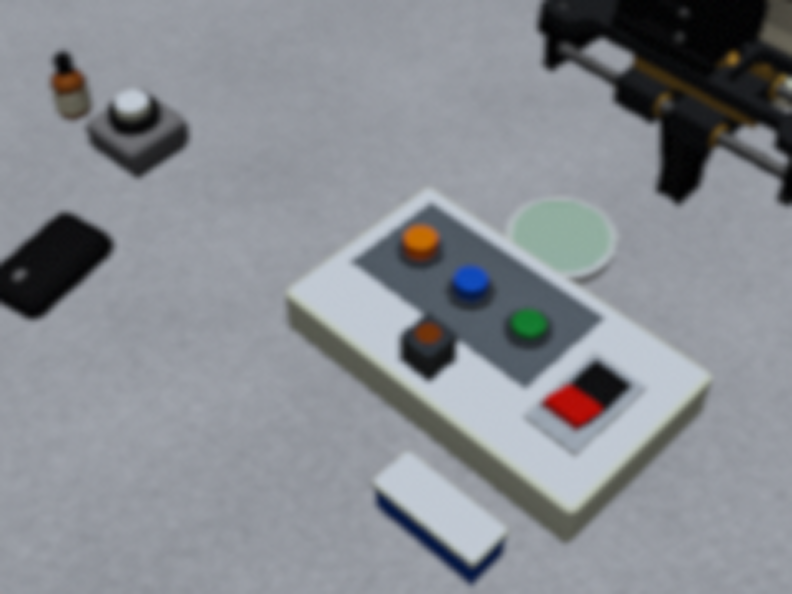

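The rocker is off with red raised (575,405), green is in (528,325), blue and orange are out, and the release button is up (132,103). Nothing has moved and the arm is clear, so I'm handing in.

```bash
python3 -c "
from station import ticket
print(ticket.finish_job())"
```

```text
the job is handed in; nothing more can be done
None
```

I completed and handed in the job: lamp on, green key in, capture button held for over a second and let up, lamp off again, with nothing else visibly moved; the hand-in returned no verdict.

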